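# Back off the locking ring of a buffing wheel

### The arm

A 7-joint arm with a two-finger parallel gripper is mounted at the origin on the work surface. World frame = base frame: x ahead of the robot, y to its left, z up, the work surface at z = 0. Lengths are in m, angles in rad, forces in N, time in s.
With the tool pointing down it reaches from about 0.425 to 1.025 m from the base axis. Payload 9.4 kg.
Tool frame: the origin (TCP) lies midway between the tips of the shut fingers; the grasp point (between the pads) lies 19 mm behind it; z points along the fingers, y is the line along which they close (so a half turn about z gives the same grasp; the last joint's range is limited). The gripper opens to 93 mm and grips with 3 to 60 N. Pads are 15 mm wide; open, the fingers measure 128 mm over their backs; the gripper's body (75 mm by 188 mm) begins 65 mm behind the grasp point.
Start: joints at [-1.348, 0.599, -0.003, 1.599, 0.002, 0.943, -0.08], TCP at [0.214, 0.693, 0.219] pointing down, gripper open.
Joint ranges: [-2.57, 2.57], [-0.35, 1.97], [-1.29, 1.29], [0.11, 2.56], [-1.05, 4.19], [0.11, 1.86], [-2.63, 2.63]. Speed limits (rad/s): [2.22, 2.22, 3.01, 3.01, 3.14, 3.14, 3.14].

### API

Orientations are given as a unit quaternion [w, x, y, z].
In Python, from workcell import env, effector, solver, status, eyes, order gives the robot as it stands. Calls block until the motion is done:
- env.goto(position, orientation): joint-space move of the TCP to a pose.
- env.move_linear(position, rotation=None, feed=0.15): straight line of the TCP; rotation=None keeps the orientation; feed is the mean speed in m/s.
- env.move_j(angles): joint-space move.
- effector.open_jaws() and effector.close(): open the fingers fully, or close them until they stop; the grip force is fixed at half the most.
- env.wait(seconds).
- solver.solve_ik(position, orientation): joint angles nearest the present ones, or None.
- status.get_obs(): the state.
- eyes.read_camera(name): name is "scene" or "top" or "wrist"; returns the picture (384x512x3 uint8, red, green, blue); there is no depth.
- eyes.camera_params(name): a dict with "camera_matrix" (3x3 intrinsics, pixels), "eye" and "orientation" of the camera in the world. Camera axes: x right, y up, looking along -z (the intrinsics and any distortion apply to the point x, -y, -z); pixel columns grow to the right and rows downward; lengths in m; the calibration is good to about 2 mm. The wrist camera is an equidistant fisheye: a pixel r from the principal point sees the ray r / f radians off the axis. A picture is of the moment at which its call begins: read the wrist's pose just before it. camera_params takes no time and is no camera call; for the wrist camera it gives the pose at the moment of the call.
A pose or a line that the arm cannot do raises env.MotionError and nothing moves.
- order.hand_in(): hands the job in; it is judged then, once.
The state is a dict: "clock": time; "qpos": joint angles; "qvel": joint speeds; "joint_efforts": joint torques, N m; "position": TCP position; "eef_rot": TCP orientation; "wrist_force": force on the tool from outside, world axes, zero at the start; "moment": the same for the moment, N m; "gripper_width": finger opening in m; "finger_force": force on a finger pad.
Only numpy, scipy, OpenCV 4.12 (cv2) and the standard library are available. Lean on these libraries where they do the work, as an engineer would, in place of code of your own. Each camera call takes 0.05 s, during which the arm holds its last target. There are 200 camera calls.

### The job

Loosen the dark knurled locking ring on top of the buffing wheel: with a fingertip against its rim, roll it anticlockwise (seen from above) until the white line on the ring has come round to the red line on the wheel for the second time, then leave the two lines lined up and take the hand away. Do not pick up or shift the tin, the knife or the spare wheel lying around it.

Things in the scene. Friction and masses are not known exactly. Their poses are not given: they have to be found in the camera images.
- stand: Wheel stand bolted to the bench: blue square foot 130 x 130 x 14 mm, and on it a black rubber buffing wheel lying flat, 170 mm across, its face (yellow disc) 72 to 74 mm above the bench, with a steel washer 72 mm across up to 78 mm. Wheel, washer and spindle do not turn. Origin: centre of the foot's underside, straight below the spindle; z up; the red line lies towards its +x.
- ring_center (a point): Centre of the top face of the locking ring, on its upright turning axis, 106 mm above the bench. The ring is dark steel, 96 mm across over 24 upright ribs (each 5 mm wide, standing out about 4 to 5 mm from the 86 mm core) and stands from 78 to 106 mm above the bench. The threaded spindle, 16 mm across, sticks up to 118 mm.
- ring (a joint): Turning of the ring in rad, growing anticlockwise seen from above. 0 = fully tight, a stop, white line at the red line; at the start it has been backed off by 0.5 to 3.5. White line meets the red line for the first time at 6.28 and for the second time at 12.57; it could be turned on to 25. It rubs with about 0.12 N m (2.5 N at the rim), has no spring, stays where it is left and does not rise noticeably.
- white_line (a point): Middle of the white line painted flat on the ring's top, 29 x 8 mm, running radially; 28.5 mm from the axis. Turns with the ring.
- red_line (a point): Middle of the red line painted flat on the yellow wheel face, 30 x 10 mm, running radially; 67 mm from the axis. Fixed.
- tin: Bystander: closed tin of polish, white top and green band, 66 mm across, 55 mm tall, standing loose on the bench; origin at the centre of its underside.
- knife: Bystander: finished knife lying flat and loose, about 210 mm long, 26 mm wide, 14 mm thick, wooden handle to its -x, blade to +x; origin on the bench under the brass bolster, about the middle.
- spare: Bystander: small grey spare buff lying flat and loose, 90 mm across, 28 mm tall; origin at the centre of its underside.
There are look-alikes about, which are no part of the job. Of the things like the stand, leave any that is orange; of the rest the smaller one is meant.

How it is judged:
On the way:
1. the white line has come round to the red line for the first time (value of joint ring above 6.2 rad).
At the end, for the whole second after the job is handed in: The ring rests with its white line within 0.30 rad (17 degrees) of the red line, at the second meeting (joint 12.57), and the tin, knife and spare wheel are within 15 mm of where they started (value of joint ring between 12.27 and 12.87 rad and velocity of joint ring between -0.05 and 0.05 rad/s and distance of each of tin, knife, spare from where it was at the start of the episode below 0.015 m); the robot touches nothing.
It fails at once if the tin is lifted, tipped or shoved (distance of tin from where it was at the start of the episode above 0.02 m or angle between tin's own z axis and vertical above 0.35 rad).
It fails at once if the knife is lifted, tipped or shoved (distance of knife from where it was at the start of the episode above 0.02 m or angle between knife's own z axis and vertical above 0.35 rad).
It fails at once if the spare wheel is lifted, tipped or shoved (distance of spare from where it was at the start of the episode above 0.02 m or angle between spare's own z axis and vertical above 0.35 rad).
It also fails if it takes over 45 s, if anything falls off the work surface, if the arm or the gripper's body presses on something with over 40 N, if the wrist force passes 120 N, or if a joint passes its speed limit or range.

## Working session

There is one attempt and no reset: what is moved stays moved. The work goes in short steps, each a Python script; the robot and the scene stay as the last script left them, time stands still between calls to the robot, and variables do not carry over. Pictures are saved under pics/ and viewed, at most 10 in all, crops included, and the job is handed in when it is done.

```bash
ls; mkdir -p pics
python3 - <<'E'
from workcell import env, effector, solver, status, eyes, order
import cv2, numpy as np
a=eyes.read_camera("scene");b=eyes.read_camera("top")
cv2.imwrite("pics/a.png",cv2.cvtColor(np.vstack([a,b]),cv2.COLOR_RGB2BGR)[:, :])
cv2.imwrite("pics/scene.png",a[:,:,::-1]);cv2.imwrite("pics/top.png",b[:,:,::-1])
for n in("scene","top","wrist"):print(n,eyes.camera_params(n))
print(status.get_obs())
E
```

```text
pics
scene {'camera_matrix': array([[424.20237625,   0.        , 247.58308767],
       [  0.        , 424.20237625, 196.12537114],
       [  0.        ,   0.        ,   1.        ]]), 'eye': array([1.05319339, 0.39845174, 0.8318275 ]), 'orientation': array([0.43949882, 0.14857461, 0.27245576, 0.84293193])}
top {'camera_matrix': array([[491.16571923,   0.        , 255.16793995],
       [  0.        , 491.16571923, 183.53203907],
       [  0.        ,   0.        ,   1.        ]]), 'eye': array([0.42676047, 0.10167929, 1.14865384]), 'orientation': array([-0.69948458, -0.05777822,  0.06501463,  0.70933497])}
wrist {'camera_matrix': array([[297.31863964,   0.        , 259.14259509],
       [  0.        , 297.31863964, 194.32256826],
       [  0.        ,   0.        ,   1.        ]]), 'eye': array([0.1507778 , 0.71188624, 0.38279228]), 'orientation': array([ 0.79898928, -0.09805442, -0.07183903,  0.58893176])}
{'clock': 0.1, 'qpos': array([-1.34770001,  0.60006361, -0.00252742,  1.6000538 ,  0.00179032,
        0.94292474, -0.07978227]), 'qvel': array([-0.0013369 , -0.00189573,  0.00040416, -0.00095714, -0.00125139,
        0.00093951,  0.00065942]), 'joint_efforts': array([ 4.90984341e-03, -7.66557312e+01,  1.50158655e+00, -2.52937496e+01,
       -5.23940159e-02,  1.36759665e-02,  8.70888880e-05]), 'position': array([0.21399974, 0.69222555, 0.21783181]), 'eef_rot': array([-4.06368900e-05,  1.49309030e-01,  9.88790316e-01, -7.22563659e-04]), 'wrist_force': array([ 0.56880341, -0.46098762, -0.28280457]), 'moment': array([-0.05727726,  0.02610581, -0.01073842]), 'finger_force': 0.0, 'gripper_width': 0.09322910219246577}
```

View pics/scene.png

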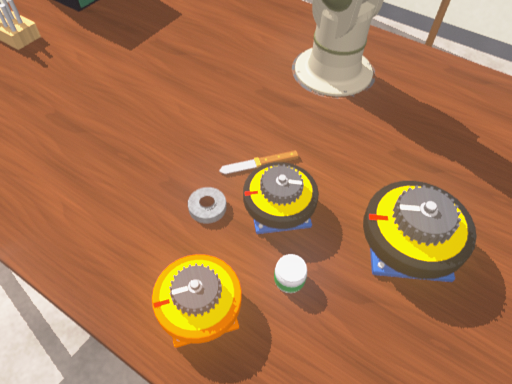

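View pics/top.png

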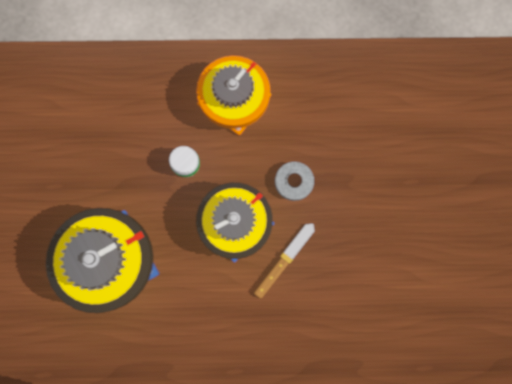

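Candidates, as top view / scene view pixels:
- Orange stand: (233,87) / (195,288). Excluded by its colour.
- Large blue stand: (91,258) / (429,208). Not the smaller one.
- Small blue stand: (234,218) / (282,182). **Chosen.**

The tin is at (184,160), the spare wheel at (294,181) and the knife at (286,258) in the top view. Next is a close crop of the chosen stand.

Run:
```python
import cv2, numpy as np
a=cv2.imread("pics/scene.png")[150:240,235:330];b=cv2.imread("pics/top.png")[175:265,187:282]
f=lambda i:cv2.resize(i,(380,360),interpolation=cv2.INTER_CUBIC)
cv2.imwrite("pics/crop.png",np.hstack([f(a),f(b)]))
```

```text
(no output)
```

View pics/crop.png

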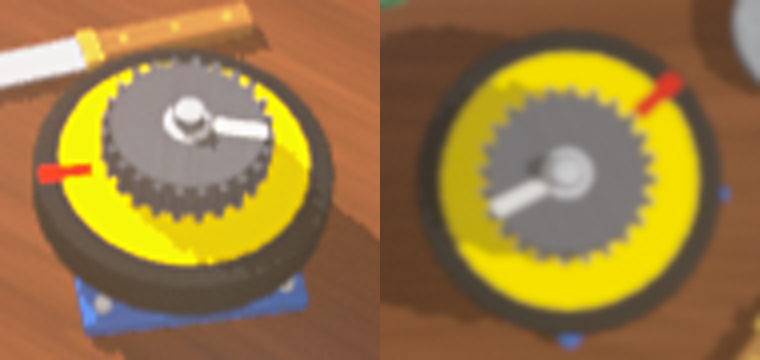

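The crop confirms the small blue stand. In full-image pixels:

| Point | Scene | Top |
|---|---|---|
| Spindle top | (282.5,177) | (234.7,218) |
| Red line | (251.2,193.2) | (257,198.2) |
| White line | (295.2,182) | (221.2,224.5) |

```bash
cat > h.py <<'E'
from workcell import env, effector, solver, status, eyes, order
import cv2, numpy as np
from scipy.spatial.transform import Rotation as R
def ray(n,px,p=None):
    p=p or eyes.camera_params(n);K=p["camera_matrix"]
    d=np.linalg.inv(K)@[px[0],px[1],1.]
    q=p["orientation"];return p["eye"],R.from_quat([*q[1:],q[0]]).apply([d[0],-d[1],-d[2]])
def tri(a,b):
    (o,d),(e,f)=ray("scene",a),ray("top",b)
    d=d/np.linalg.norm(d);f=f/np.linalg.norm(f)
    s=np.linalg.lstsq(np.c_[d,-f],e-o,rcond=None)[0]
    u,v=o+s[0]*d,e+s[1]*f;return (u+v)/2,np.linalg.norm(u-v)
def onz(n,px,z):
    o,d=ray(n,px);return o+d*(z-o[2])/d[2]
E
python3 - <<'E'
from h import *
for k,a,b in(("spindle",(282.5,177),(234.7,218)),("red",(251.2,193.2),(257,198.2)),("white",(295.2,182),(221.2,224.5)),
 ("tin",(291,265),(184,160)),("spare",(207.5,201),(294,180)),("big",(429,208),(91,258)),("orange",(195,286),(233,86))):
    print(k,*tri(a,b))
print(onz("top",(234.7,218),.118),onz("scene",(282.5,177),.118))
r=onz("top",(257,198.2),.074);w=onz("top",(221.2,224.5),.106);c=onz("top",(234.7,218),.118)
for p in(r,w):
    d=(p-c)[:2];print(np.hypot(*d),np.arctan2(d[1],d[0]))
E
```

```text
spindle [0.53371978 0.13661095 0.11514319] 0.005821275283106274
red [0.58154343 0.08817896 0.07133882] 0.005722356051246553
white [0.5219253  0.16439763 0.10537102] 0.002950098013250292
tin [0.67446057 0.25158416 0.05593881] 0.003183101718810372
spare [ 6.30091934e-01 -6.25742459e-05  2.55283773e-02] 0.003940226174877199
big [0.45431059 0.42603955 0.14411385] 0.005297785054885387
orange [0.83399995 0.13682733 0.09838066] 0.0017579078206483008
[0.5346694  0.13389206 0.118     ] [0.53458645 0.14029259 0.118     ]
0.06790614457739658 -0.7896274400278455
0.03157433096038207 1.9670751939669102
```

The triangulated heights agree with the text: spindle 0.115, red line 0.071, white line 0.105. The ring axis is near (0.534, 0.137) and the ring starts at about 2.76 rad. I'll move above it with the fingers shut and take two wrist pictures to refine the centre.

```bash
cat >> h.py <<'E'
def quat(psi): return np.array([0,np.cos(psi/2),np.sin(psi/2),0])
def wray(p,px):
    K=p["camera_matrix"];v=np.array([px[0]-K[0,2],px[1]-K[1,2]]);r=np.hypot(*v);t=r/K[0,0]
    d=np.array([v[0]/r*np.sin(t),-v[1]/r*np.sin(t),-np.cos(t)]);q=p["orientation"]
    return p["eye"],R.from_quat([*q[1:],q[0]]).apply(d)
def wpix(p,X):
    q=p["orientation"];d=R.from_quat([*q[1:],q[0]]).inv().apply(np.asarray(X)-p["eye"])
    K=p["camera_matrix"];s=np.hypot(d[0],d[1]);t=np.arctan2(s,-d[2])*K[0,0]
    return K[0,2]+d[0]/s*t,K[1,2]-d[1]/s*t
E
python3 - <<'E'
from h import *
import pickle
effector.close()
env.goto([.534,.137,.26],quat(1.82))
o=status.get_obs();print(o["clock"],o["qpos"],o["position"],o["gripper_width"])
out=[]
for i,x in enumerate([[.534,.137,.22],[.60,.16,.22]]):
    env.move_linear(x,feed=.25)
    p=eyes.camera_params("wrist");im=eyes.read_camera("wrist");out.append(p)
    u=wpix(p,[.534,.137,.106]);print(u,p["eye"],status.get_obs()["clock"])
    cv2.imwrite(f"pics/w{i}.png",im[:,:,::-1])
pickle.dump(out,open("w.pkl","wb"))
a=[cv2.resize(cv2.imread(f"pics/w{i}.png"),(400,300)) for i in(0,1)]
cv2.imwrite("pics/w.png",np.hstack(a))
E
```

```text
3.8417 [-0.63179956  0.35794651  0.37453896  1.96965434 -0.17261672  0.84451851
  0.08754917] [0.53392819 0.1382403  0.25982393] 0.00027675840540998563
(np.float64(259.8967266795525), np.float64(191.97036057402664)) [0.51734943 0.20157114 0.3843096 ] 4.2
(np.float64(187.7146273482446), np.float64(197.19691085598458)) [0.58426396 0.22425263 0.38577068] 4.6833
```

View pics/w.png

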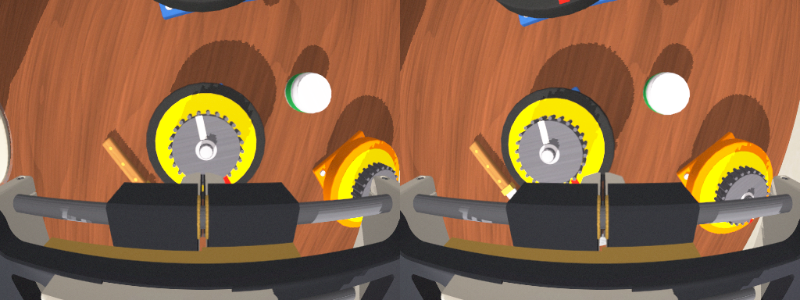

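Both wrist views show the ring, with the spindle near (264,191) and (701 at full width, i.e. 190,197), and the shut fingers below it. I'll zoom in with the expected fingertip footprint drawn on, to check the tip shape and the spindle pixel.

Run:
```python
from h import *
import pickle
P=pickle.load(open("w.pkl","rb"));T=[]
for i,(p,t) in enumerate(zip(P,[[.534,.137,.22],[.60,.16,.22]])):
    im=cv2.imread(f"pics/w{i}.png");c=np.array([(190,110),(115,115)][i])
    cr=cv2.resize(im[c[1]:c[1]+200,c[0]:c[0]+133],(399,600),interpolation=cv2.INTER_CUBIC)
    cs,sn=np.cos(1.82),np.sin(1.82)
    for z,col in((0,(255,0,255)),(.06,(255,255,0))):
        q=[wpix(p,np.array(t)+[a*cs+b*sn,a*sn-b*cs,z]) for a,b in((.0075,.0175),(.0075,-.0175),(-.0075,-.0175),(-.0075,.0175))]
        cv2.polylines(cr,[((np.array(q)-c)*3).astype(int)],True,col,1)
    T.append(cr)
cv2.imwrite("pics/wc.png",np.hstack(T))
```

```text
(no output)
```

View pics/wc.png

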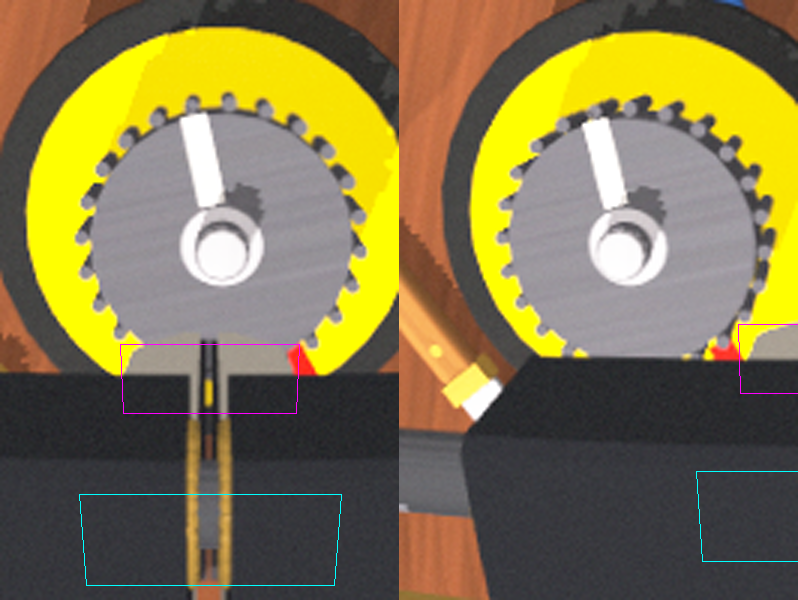

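The tip footprint matches the drawn rectangle, with slightly chamfered corners. The ribs show as round pins about 7 mm apart. Spindle top is at (263.7,194.0) and (190,200). The white line is at (257.3,163.3) and (184,169.3).

Run:
```python
from h import *
import pickle
P=pickle.load(open("w.pkl","rb"))
for n,px,z in(("sp",[(263.7,194),(190,200)],.118),("wh",[(257.3,163.3),(184,169.3)],.106)):
    (o,d),(e,f)=[wray(p,x) for p,x in zip(P,px)]
    s=np.linalg.lstsq(np.c_[d,-f],e-o,rcond=None)[0];print(n,o+s[0]*d,e+s[1]*f)
    print([ (o+d*(z-o[2])/d[2])[:2] for o,d in((o,d),(e,f))])
o=status.get_obs();print(o["clock"],o["position"],o["wrist_force"])
```

```text
sp [0.53761497 0.13733907 0.11186289] [0.53784025 0.1366858  0.11203367]
[array([0.53715848, 0.13878596]), array([0.5388521, 0.1385944])]
wh [0.52476966 0.16323499 0.10514236] [0.52472328 0.1633741  0.10512202]
[array([0.52474686, 0.16335276]), array([0.52490955, 0.16356455])]
4.6833 [0.59995228 0.15982302 0.22072188] [-0.42655287 -1.39160147  0.02429662]
```

The ring centre is about (0.537, 0.138) at the expected height. The ring starts at about 2.85 rad. Next I'll add an automatic white-line reader using the wrist camera and try a first short stroke with force feedback.

```bash
cat >> h.py <<'E'
C=np.array([.5372,.1378]);RED=-.82;Z=.088
def line_angle(p,im):
    th=np.linspace(-np.pi,np.pi,360,endpoint=False);best=[]
    for t in th:
        s=[]
        for r in np.linspace(.019,.039,9):
            u,v=wpix(p,[C[0]+r*np.cos(t),C[1]+r*np.sin(t),.106]);u,v=int(round(u)),int(round(v))
            s.append(float(im[v,u].min()) if 0<=u<512 and 0<=v<384 else 0)
        best.append(np.mean(s))
    b=np.array(best);b=np.clip(b-b.max()*.85,0,None)
    return np.angle((b*np.exp(1j*th)).sum()),max(best)
def look():
    p=eyes.camera_params("wrist");return line_angle(p,eyes.read_camera("wrist"))
def tcp(th,psi,rc,z=Z):
    sg=-1 if np.cos(psi-th-np.pi/4)>0 else 1
    a,b=sg*.0075,sg*.0175
    c=np.array([a*np.cos(psi)+b*np.sin(psi),a*np.sin(psi)-b*np.cos(psi)])
    return [*(C+rc*np.array([np.cos(th),np.sin(th)])-c),z]
def forces(th,F0):
    F=status.get_obs()["wrist_force"]-F0;e=np.array([np.cos(th),np.sin(th)])
    return F[:2]@e,F[:2]@[-e[1],e[0]],F[2]
def stroke(th,th1,off,rc=.052,step=.22,feed=.08,cam=5,z=Z):
    """psi=th+off; probes in, then rolls anticlockwise; retracts at the end"""
    F0=status.get_obs()["wrist_force"]
    while rc>.040:
        env.move_linear(tcp(th,th+off,rc,z),quat(th+off),feed=.03)
        f=forces(th,F0)
        if f[0]>3: break
        rc-=.0015
    print("contact rc %.4f"%rc,np.round(f,1));n=0
    while th<th1-.01:
        th=min(th+step,th1)
        env.move_linear(tcp(th,th+off,rc,z),quat(th+off),feed=feed)
        f=forces(th,F0);n+=1
        print("%.2f rc %.4f"%(th,rc),np.round(f,1),"line %.2f (%.0f)"%look() if n%cam==0 else "")
        if np.hypot(f[0],f[1])>35 or abs(f[2])>30: print("force stop");break
        rc+= -.001 if f[0]<4 else .0015 if f[0]>14 else 0
        rc=max(rc,.0405)
    env.move_linear(tcp(th,th+off,.062,z),feed=.1)
    print("end th %.2f"%th,"clock",status.get_obs()["clock"],"line %.2f (%.0f)"%look());return th,rc
E
python3 - <<'E'
from h import *
import pickle
for i,p in enumerate(pickle.load(open("w.pkl","rb"))):print(line_angle(p,cv2.imread(f"pics/w{i}.png")))
off=np.pi/4;th=-.585
env.goto(tcp(th,th+off,.062,.15),quat(th+off))
env.move_linear(tcp(th,th+off,.062),feed=.15)
print(status.get_obs()["clock"],status.get_obs()["qpos"])
stroke(th,th+.9,off,cam=2)
E
```

```text
(np.float64(2.0250747927433936), np.float64(254.66666666666666))
(np.float64(2.0340829356230636), np.float64(255.0))
6.275 [-0.64514924  0.71996058  0.64101617  2.00878122 -0.7122647   0.64765497
 -0.90127758]
contact rc 0.0430 [ 5.1 -0.8 -1.7]
-0.36 rc 0.0430 [ 4.2 -0.3 -1.3] 
-0.14 rc 0.0430 [ 5.4 -0.1  1. ] line 2.43 (189)
0.08 rc 0.0430 [ 4.5 -0.1 -0.1] 
0.30 rc 0.0430 [3.8 1.  0.8] line 2.88 (185)
0.32 rc 0.0420 [ 5.2 -1.  -0.4] 
end th 0.32 clock 10.425 line 2.28 (115)
```

The finger drives the ring without slipping: the line went from 2.03 to 2.88 while the finger moved 0.885 rad. The ring is now at about 3.7 rad. I'll continue with a long stroke.

Run:
```python
from h import *
off=np.pi/4;th=.32
for t in(1.4,2.4,3.4):print(t,solver.solve_ik(tcp(t,t+off,.043),quat(t+off)))
try: stroke(th,3.3,off,rc=.0455,step=.25,feed=.12,cam=4)
except env.MotionError as e: print(e)
```

```text
1.4 [-0.51892583  0.61401382  0.12137696  2.02964863 -0.14447575  0.50583
  0.32163383]
2.4 [-0.35853178  0.56579039 -0.1467259   2.14827525  0.18545014  0.43902209
  0.96374382]
3.4 [-0.07327963  0.5657934  -0.43197217  2.21553752  0.53107431  0.45911243
  1.68553694]
contact rc 0.0425 [ 3.1 -2.4 -1.8]
0.57 rc 0.0425 [ 1.8 -0.7 -0.5] 
0.82 rc 0.0415 [ 4.6 -1.4 -0.8] 
1.07 rc 0.0415 [ 6.3 -0.3  0.1] 
1.32 rc 0.0415 [ 4.8 -1.   2.1] line -2.35 (167)
1.57 rc 0.0415 [6.2 0.6 2.7] 
1.82 rc 0.0415 [ 5.7 -0.   2.7] 
2.07 rc 0.0415 [4.6 0.3 4. ] 
2.32 rc 0.0415 [4.7 0.8 5.5] line -1.35 (125)
2.57 rc 0.0415 [5.2 2.2 4.6] 
2.82 rc 0.0415 [3.8 3.1 1.6] 
3.07 rc 0.0405 [6.4 1.9 2.7] 
3.30 rc 0.0405 [5.5 0.8 1.6] line -0.36 (149)
end th 3.30 clock 16.975 line -1.11 (127)
```

The ring is at about 6.74 rad, so the first meeting is passed and slip is negligible. I'll reset the wrist by half a turn and continue.

Run:
```python
from h import *
off=-.75*np.pi;th=3.30
try:
    env.move_linear(tcp(th,th+off+np.pi,.065,.12),feed=.2)
    env.goto(tcp(th,th+off,.062,.12),quat(th+off))
    env.move_linear(tcp(th,th+off,.055),feed=.2)
    print(status.get_obs()["clock"])
    stroke(th,6.25,off,rc=.0455,step=.25,feed=.12,cam=4)
except env.MotionError as e: print(e)
```

```text
19.1
contact rc 0.0410 [6.3 1.4 3.5]
3.55 rc 0.0410 [5.  1.2 1.7] 
3.80 rc 0.0410 [5.5 1.4 1.3] 
4.05 rc 0.0410 [5.8 1.7 0.8] 
4.30 rc 0.0410 [ 5.6  1.1 -0.7] line 0.73 (216)
4.55 rc 0.0410 [ 5.5  1.4 -1.2] 
4.80 rc 0.0410 [ 5.7  2.  -1.4] 
5.05 rc 0.0410 [ 5.3  1.8 -2.7] 
5.30 rc 0.0410 [ 6.2  2.  -3. ] line 1.74 (228)
5.55 rc 0.0410 [ 6.1  0.8 -1.8] 
5.80 rc 0.0410 [ 6.1  1.6 -1.7] 
6.05 rc 0.0410 [ 6.2  1.5 -2.2] 
6.25 rc 0.0410 [ 5.7  1.4 -3. ] line 2.68 (228)
end th 6.25 clock 25.575 line 2.68 (227)
```

Run:
```python
from h import *
off=-1.75*np.pi;th=6.25
try:
    env.move_linear(tcp(th,th+off+np.pi,.065,.12),feed=.2)
    env.goto(tcp(th,th+off,.062,.12),quat(th+off))
    env.move_linear(tcp(th,th+off,.055),feed=.2)
    stroke(th,9.01,off,rc=.0455,step=.25,feed=.12,cam=4)
    env.move_linear(tcp(9.01,9.01+off,.10,.2),feed=.2)
except env.MotionError as e: print(e)
a=eyes.read_camera("scene")[140:250,225:340];b=eyes.read_camera("top")[165:270,180:290]
w=eyes.read_camera("wrist")
f=lambda i:cv2.resize(i[:,:,::-1],(266,260),interpolation=cv2.INTER_CUBIC)
cv2.imwrite("pics/end.png",np.hstack([f(a),f(b),f(w)]))
print(status.get_obs()["clock"],look())
```

```text
contact rc 0.0440 [5.5 0.1 0.8]
6.50 rc 0.0440 [5.7 0.  0.6] 
6.75 rc 0.0440 [6.5 0.  0.2] 
7.00 rc 0.0440 [ 6.2 -1.3  0.3] 
7.25 rc 0.0440 [ 6.6 -0.8  0.5] line -2.95 (144)
7.50 rc 0.0440 [ 7.1 -0.5  1.7] 
7.75 rc 0.0440 [ 7.3 -0.6  1.8] 
8.00 rc 0.0440 [ 8.6 -0.2  2.1] 
8.25 rc 0.0440 [ 8.6 -0.9  3.5] line -1.96 (87)
8.50 rc 0.0440 [7.6 2.4 4.8] 
8.75 rc 0.0440 [ 0.2 -0.3 -0.2] 
9.00 rc 0.0430 [ 1.5 -0.3  0.1] 
end th 9.00 clock 33.6917 line -1.82 (144)
34.6333 (np.float64(0.3641639912827298), np.float64(81.33333333333333))
```

View pics/end.png

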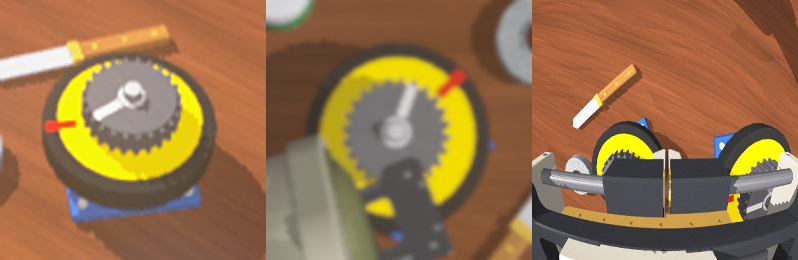

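The contact slipped near the end and the white line now appears to be just past the red. I'll compute its angle from the saved pixels: scene (273.4,185.7), top (238.7,205).

Run:
```python
from h import *
for n,px,z in(("scene",(273.4,185.7),.106),("top",(238.7,205),.106),("scene",(251.2,193.2),.074),("top",(257,198.2),.074)):
    p=onz(n,px,z)[:2]-C;print(n,p,np.hypot(*p),np.arctan2(p[1],p[0]))
o=status.get_obs();print(o["position"],o["qpos"],o["clock"])
off=-1.75*np.pi
print(tcp(9.0,9.0+off,.062))
```

```text
scene [ 0.02047329 -0.00517244] 0.02111657576104443 -0.2474647726016831
top [ 0.02648794 -0.01229331] 0.02920165090021282 -0.43452541367212233
scene [ 0.04484553 -0.04591071] 0.06417877051977597 -0.7971343385925742
top [ 0.04528279 -0.05212748] 0.06904929641130587 -0.8555495339550735
[0.43226781 0.19118708 0.19898694] [-0.83296444  0.34730995  0.39205507  2.19930494 -0.22069595  0.63296485
  1.64776055] 34.6833
[np.float64(0.46751738185074454), np.float64(0.17707930434138758), 0.088]
```

The white line is at about -0.33 and red at about -0.81, so the ring overshot by about 0.48 rad, to about 13.05. I'll roll it back clockwise, reading the line in the scene camera at each step (10 s left).

```bash
cat >> h.py <<'E'
def sline(im,p=eyes.camera_params("scene"),c=(.5346,.1403)):
    th=np.linspace(-np.pi,np.pi,360,endpoint=False);q=p["orientation"];K=p["camera_matrix"]
    r=np.linspace(.020,.039,9)
    X=np.stack([c[0]+r*np.cos(th)[:,None],c[1]+r*np.sin(th)[:,None],np.full((360,9),.106)],-1)-p["eye"]
    d=R.from_quat([*q[1:],q[0]]).inv().apply(X.reshape(-1,3))
    u=(K[0,0]*d[:,0]/-d[:,2]+K[0,2]).round().astype(int);v=(K[1,1]*-d[:,1]/-d[:,2]+K[1,2]).round().astype(int)
    b=im[v,u].min(1).astype(float).reshape(360,9).mean(1);m=b.max();b=np.clip(b-.85*m,0,None)
    return np.angle((b*np.exp(1j*th)).sum()),m
E
python3 - <<'E'
from h import *
print("test",sline(cv2.imread("pics/scene.png")))
a=sline(eyes.read_camera("scene"));print("now",a)
if not(-.65<a[0]<-.1): raise SystemExit("check")
off=-1.75*np.pi;th=9.0
env.move_linear(tcp(th,th+off,.058),feed=.25)
F0=status.get_obs()["wrist_force"];rc=.0455
while rc>.038:
    env.move_linear(tcp(th,th+off,rc),quat(th+off),feed=.04);f=forces(th,F0)
    if f[0]>4: break
    rc-=.002
rc-=.001;print("contact",rc,np.round(f,1),status.get_obs()["clock"])
for i in range(6):
    a=sline(eyes.read_camera("scene"));print(round(th,2),a,np.round(forces(th,F0),1),status.get_obs()["clock"])
    if a[0]<-.72 or status.get_obs()["clock"]>41.5: break
    th-=min(.2,a[0]+.83)
    env.move_linear(tcp(th,th+off,rc),quat(th+off),feed=.08)
env.move_linear(tcp(th,th+off,.066),feed=.15)
im=eyes.read_camera("scene");cv2.imwrite("pics/fin.png",cv2.resize(im[140:250,225:340,::-1],(460,440)))
print("end",sline(im),status.get_obs()["clock"])
E
```

```text
test (np.float64(2.0581389542286184), np.float64(248.11111111111111))
now (np.float64(-0.40704200539837143), np.float64(248.33333333333334))
contact 0.040499999999999994 [ 4.6 -0.2  1.8] 36.325
9.0 (np.float64(-0.40699009095363), np.float64(248.44444444444446)) [ 4.8 -0.9  2.3] 36.375
8.8 (np.float64(-0.6057900978031471), np.float64(248.55555555555554)) [ 8.1 -0.9  1.6] 36.775
8.6 (np.float64(-0.809895230146965), np.float64(248.55555555555554)) [ 7.7 -1.   1.5] 37.175
end (np.float64(-0.8100727852759061), np.float64(248.33333333333334)) 37.5417
```

View pics/fin.png

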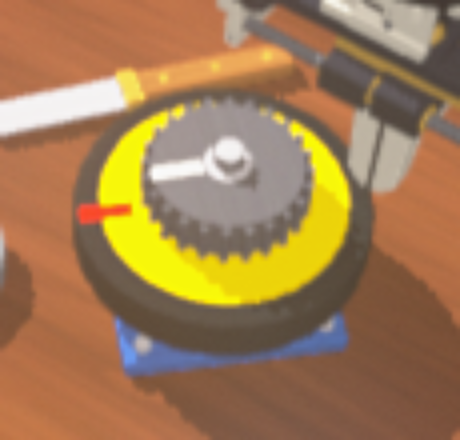

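The fin crop shows the white line (at 175,170) pointing along the red line (105,213), reading -0.81 against -0.81. The hand is clear. I'll back it off a little further and hand in.

Run:
```python
from h import *
off=-1.75*np.pi
env.move_linear(tcp(8.6,8.6+off,.09,.16),feed=.12)
print(sline(eyes.read_camera("scene")),status.get_obs()["clock"])
print(order.hand_in())
```

```text
(np.float64(-0.8103519297185031), np.float64(248.33333333333334)) 38.375
the job is handed in; nothing more can be done
None
```

The job is handed in: the ring is at its second meeting (about 12.57 rad), white line on the red line to within measurement error, after rolling back a 0.4–0.5 rad overshoot; the hand is clear and the clock read 38.4 s before hand-in. I did not re-measure the tin, knife or spare wheel at the end, but the fingertips stayed above their height.

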